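# Key the router-table insert ring onto its pin and press it home

## Task

The black insert ring of the router plate is sitting up on its locating pin. With a fingertip push its finger stud round until the notch in the ring's rim stands over the pin, then press the ring down until it is fully home on the plate. Only push: do not take the stud between the fingers or lift the ring, and leave everything else where it lies.

Things in the scene. Friction and masses are not known exactly. Their poses are not given: they have to be found in the camera images.
- router_stand: low wooden frame 240 x 240 mm carrying an aluminium plate; the plate's top is 48 mm above the table. Fixed to the table. Origin: centre of its underside, on the table, on the ring's axis. Its +x points from the ring's axis to the pin, z up.
- pin_top (a point): top of the locating pin, 50 mm out from the ring's axis, 56 mm above the table. The pin is a steel dowel 8 mm wide and 8 mm high lying on the plate along the stand's +x like a spoke, from 46 to 78 mm from the axis: its outer 24 mm stick out beyond the ring's rim and are seen from above.
- pin_outer (a point): outer end of the pin's top, 78 mm from the ring's axis.
- ring_centre (a point): centre of the ring's top face, on its turning axis. The insert ring is a flat black disc 108 mm across, 10 mm thick, with a 24 mm hole in the middle and one notch in its rim. Unseated its top is 67 mm above the table (underside 1 mm above the pin); seated, 58 mm. It slides straight up and down without tilting.
- notch (a point): middle of the notch at the level of the ring's top face, 50 mm from the ring's axis, on the far side of the axis from the stud. The notch is open at the rim and goes through the ring's thickness; it runs from 42 mm to the rim at 54 mm and is 16 mm wide at the rim, 12.5 mm at its bottom. The pin enters when the notch is within about 0.06 rad of it.
- stud_top (a point): centre of the top of the finger stud, an upright steel post 14 mm in diameter and 18 mm high on the ring's top face, 38 mm from the ring's axis, across from the notch. A sideways push of about 1.5 N square to its arm turns the ring.
- ring_turn (a joint): angle of the ring in the stand, rad, no end stops, growing anticlockwise seen from above; 0 (or any multiple of 2 pi) when the notch stands over the pin. Starts between 0.6 and 5.68. Needs 0.045 N m to turn; no spring.
- insert_ring (a joint): how far the ring is pressed down, m: 0 as it starts, 0.009 fully seated on the plate (end stop); negative when lifted. A stiff push fit: about 9 N down moves it, it stays where it is left. The pin stops it at about 0.001 unless the notch is over the pin.
- offcut_small: Bystander, loose: softwood offcut 45 x 30 x 25 mm lying on the plate near its rear left corner (plate frame about -88, +88 mm). Origin: centre of its underside.
- spare_bush: Bystander, loose: steel guide bush, a plain ring 38 mm across and 12 mm high, on the plate near its rear right corner (plate frame about -88, -86 mm). Origin: centre of its underside.
- pine_wedge: Bystander, loose: brown wooden block 40 x 28 x 20 mm on the plate near its front right corner (plate frame about +86, -90 mm). Origin: centre of its underside.
- offcut_big: Bystander, loose: softwood offcut 90 x 45 x 45 mm on the table. Origin: centre of its underside (its length along x).
- offcut_cube: Bystander, loose: softwood offcut 55 x 45 x 45 mm on the table. Origin: centre of its underside.
- abrasive_roll: Bystander, loose: black roll of abrasive, 104 mm across, 110 mm high, upright on the table. Origin: centre of its underside.
- glue_bottle: Bystander, loose: white bottle 56 mm across, 150 mm high, upright on the table. Origin: centre of its underside.
- wrench: Bystander, loose: steel wrench 180 mm long, 8 mm thick, lying on the table at its far side. Origin: centre of its underside (its length along x).

How it is judged:
By the outcome, as a careful person would: the job done as asked, in the order asked, and still so for the second after the job is handed in, with the robot touching nothing.
It also fails if it takes over 61 s, if anything falls off the work surface, if the arm or the gripper's body presses on something with over 40 N, if the wrist force passes 120 N, or if a joint passes its speed limit or range.

## Robot

A 6-joint arm with a two-finger parallel gripper is mounted at the origin on the work surface. World frame = base frame: x ahead of the robot, y to its left, z up, the work surface at z = 0. Lengths are in m, angles in rad, forces in N, time in s.
With the tool pointing down it reaches from about 0.375 to 0.975 m from the base axis. Payload 3.8 kg.
Tool frame: the origin (TCP) lies between the finger pads, 19 mm behind the fingertips; this is the grasp point; z points along the fingers, y is the line along which they close (so a half turn about z gives the same grasp; the last joint's range is limited). The gripper opens to 88 mm and grips with 3 to 60 N. Pads are 18 mm wide; open, the fingers measure 123 mm over their backs; the gripper's body (75 mm by 187 mm) begins 45 mm behind the grasp point.
Start: joints at [-1.14, 0.264, 1.604, -0, 1.274, -0.037], TCP at [0.304, -0.602, 0.257] pointing down, gripper open.
Joint ranges: [-2.63, 2.63], [-0.94, 2.18], [0.31, 2.57], [-1.31, 4.45], [0, 2.66], [-2.55, 2.55]. Speed limits (rad/s): [2.57, 2.57, 3.14, 3.14, 3.14, 3.14].

## Interface

Orientations are given as [roll, pitch, yaw] about the fixed x, y, z axes, in that order (R = Rz(yaw) Ry(pitch) Rx(roll)).
In Python, from bench import * gives the robot as it stands.
- The arm moves only by the tool servo_tool, never from a script. Its argument "series" is a list that holds one entry, the list of rows, each a list of 7 numbers: the shift along the tool's x, y, z in m, then the turn, a rotation vector about the tool's x, y, z in rad, then the finger opening in m, from 0 to 0.0881. In form: [[[tx, ty, tz, wx, wy, wz, gripper], ...]]. A call has 1 to 10 rows; each row is the pose to reach, as a shift and turn from the pose commanded when the call began, along the tool's axes at that moment; what a row does not reach only later rows make up. A row lasts 1/12 s, in which the tool goes at most 41.7 mm and 7.16 degrees, less where a joint would pass 70% of its speed; a pose out of reach is approached as far as the arm can. A call with a gripper value outside its range is refused whole. The fingers move at their own pace and stop on an object; the grip force is fixed at half the most. Time passes only in rows, so rows that repeat a pose let the fingers close. It gives the time, the measured TCP pose, the force, the opening and the grip force at its end, in the units of the state.
- get_obs(): the state, without advancing time (a new reading comes with each control period).
- get_image(name): name is "side" or "top"; returns a dict with "image" (384x512x3 uint8, blue, green, red), "fx", "fy", "cx", "cy" (pixels), "D" ([k1, k2, p1, p2, k3] as OpenCV has them; the pictures are not rectified), "position" and "orientation" of the camera in the world. Camera axes: x right, y up, looking along -z (the intrinsics and any distortion apply to the point x, -y, -z); pixel columns grow to the right and rows downward; lengths in m; the calibration is good to about 2 mm. A picture is of the moment at which its call begins. There is no depth.
- sign_off(): hands the job in; it is judged then, once.
The state is a dict: "t": time; "joint_positions": joint angles; "qd": joint speeds; "tau": joint torques, N m; "tool_pos": TCP position; "eef_rot": TCP orientation; "contact_force": force on the tool from outside, world axes, zero at the start; "torque": the same for the moment, N m; "opening": finger opening in m; "grasp_force": force on a finger pad.
Only numpy, scipy, OpenCV 4.12 (cv2) and the standard library are available. Lean on these libraries where they do the work, as an engineer would, in place of code of your own. Each camera call takes 0.05 s, during which the arm holds its last target. There are 200 camera calls.

## Working session

There is one attempt and no reset: what is moved stays moved. The work goes in short steps, Python scripts to look and compute and a tool call to move; the robot and the scene stay as the last step left them, time stands still between calls to the robot, and variables do not carry over. Pictures are saved under pics/ and viewed, at most 10 in all, crops included, and the job is handed in when it is done.

Besides the shell and the picture viewer there is one more tool, called after ">>>" by a JSON object that holds its "method" and its "body", one argument or row to a line. servo_tool: Moves the arm, as the interface text tells. Its arguments: {"type":"object","properties":{"series":{"type":"array","items":{"type":"array","items":{"type":"array","items":{"type":"number"}}}}},"required":["series"]}

```bash
mkdir -p pics; ls; python3 - <<'E'
from bench import *
import cv2
o=get_obs(); print({k:o[k] for k in ("t","tool_pos","eef_rot","opening","contact_force")})
for n in ("top","side"):
    d=get_image(n); cv2.imwrite(f"pics/{n}0.png",d["image"]); print({k:v for k,v in d.items() if k!="image"})
E
```

```text
pics
{'t': 0.0, 'tool_pos': array([ 0.3040684 , -0.60185698,  0.25610363]), 'eef_rot': array([-3.13932226e+00, -9.10479513e-05,  4.67756998e-01]), 'opening': 0.08788631597895794, 'contact_force': array([-1.08578348,  0.68295208, -0.24764436])}
{'fx': 405.32864828862876, 'fy': 405.32864828862876, 'cx': 255.4476504677296, 'cy': 196.5096445363171, 'D': array([-0.14066856,  0.        ,  0.        ,  0.        ,  0.        ]), 'position': array([0.51202571, 0.01055756, 1.03466411]), 'orientation': array([ 0.07534128,  0.00921968, -1.58432958])}
{'fx': 387.9288126565821, 'fy': 387.9288126565821, 'cx': 258.50594902584913, 'cy': 195.08890801215148, 'D': array([-0.05648762,  0.        ,  0.        ,  0.        ,  0.        ]), 'position': array([ 0.46324204, -0.73346936,  0.73595856]), 'orientation': array([ 0.84915663,  0.01550135, -0.21574156])}
```

View pics/top0.png

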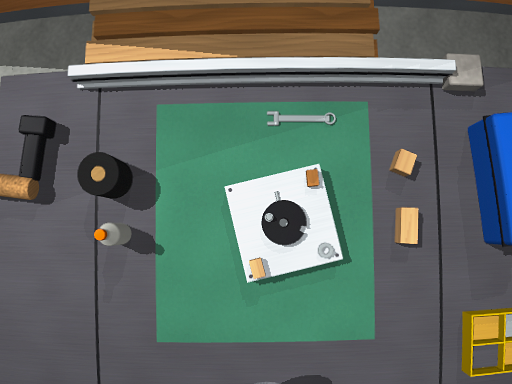

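View pics/side0.png

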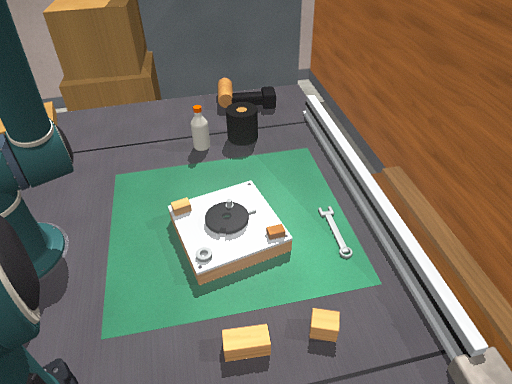

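The top view shows the ring at about (284,222), the pin at (277,195), the stud near (268,216) and the notch near (304,230). The side view agrees. I'll enlarge the ring for precise measurement.

```bash
cat > h.py <<'E'
from bench import *
import cv2, numpy as np
from scipy.spatial.transform import Rotation as R
def ray(d,uv):
    K=np.array([[d["fx"],0,d["cx"]],[0,d["fy"],d["cy"]],[0,0,1]])
    p=cv2.undistortPoints(np.array([[uv]],float),K,d["D"])[0,0]
    return R.from_euler("xyz",d["orientation"]).apply([p[0],-p[1],-1.])
def at_z(d,uv,z):
    v=ray(d,uv); c=d["position"]; return c+v*(z-c[2])/v[2]
def proj(d,P):
    K=np.array([[d["fx"],0,d["cx"]],[0,d["fy"],d["cy"]],[0,0,1]])
    q=R.from_euler("xyz",d["orientation"]).inv().apply(np.atleast_2d(P)-d["position"])*[1,-1,-1]
    return cv2.projectPoints(q.astype(float),np.zeros(3),np.zeros(3),K,d["D"])[0][:,0]
def crop(d,u,v,w,h,s,name):
    cv2.imwrite(name,cv2.resize(d["image"][v:v+h,u:u+w],None,fx=s,fy=s,interpolation=cv2.INTER_CUBIC))
E
python3 - <<'E'
from h import *
d=get_image("top"); crop(d,220,160,130,125,4.8 and 4,"pics/topc.png")
d=get_image("side"); crop(d,160,170,140,115,4,"pics/sidec.png")
E
```

```text
(no output)
```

View pics/topc.png

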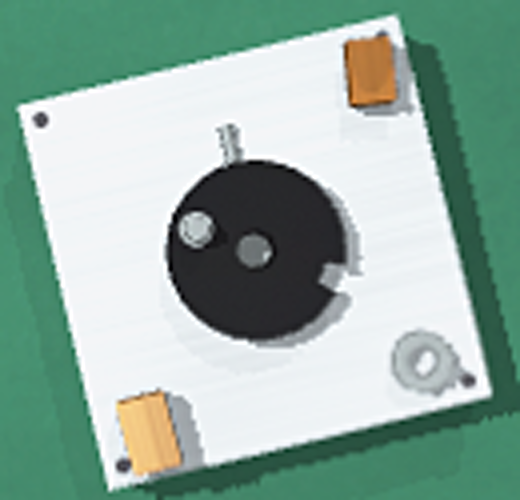

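View pics/sidec.png

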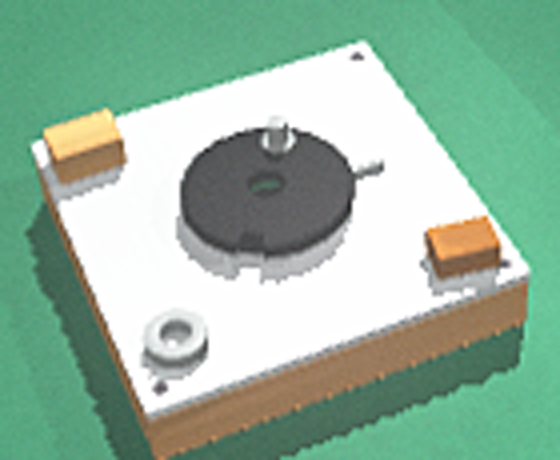

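The crops show the plate corners at (20,105), (398,15), (490,397) and (108,490). The ring spans 167–346 by 159–341, the stud top is at (197,228), the notch at (335,277) and the pin's outer end at (229,125).

```bash
python3 - <<'E'
from h import *
d=get_image("top"); f=lambda x,y:((x+.5)/4-.5+220,(y+.5)/4-.5+160)
cs=[at_z(d,f(*c),.048) for c in [(20,105),(398,15),(490,397),(108,490)]]
c=np.mean(cs,0); print("plate",np.round(cs,4).tolist(),c, [np.linalg.norm(cs[i]-cs[i-1]) for i in range(4)])
for i in range(4):
    e=cs[i]-cs[i-1]; print(np.degrees(np.arctan2(e[1],e[0])))
g=d["image"].max(2); m=np.uint8(g<75)*255; m[:, :255]=0;m[:,310:]=0;m[:195]=0;m[250:]=0
cn=max(cv2.findContours(m,0,2)[0],key=cv2.contourArea); h=cv2.convexHull(cn)
el=cv2.fitEllipse(h); print("ell",el,"centre",at_z(d,el[0],.067))
P=dict(ring=at_z(d,f(256,250),.067),stud=at_z(d,f(197,228),.085),notch=at_z(d,f(335,277),.067),pino=at_z(d,f(229,125),.056))
rc=P["ring"]; 
for k,p in P.items(): print(k,np.round(p,4),np.linalg.norm((p-c)[:2]),np.degrees(np.arctan2(*(p-c)[1::-1])))
s=get_image("side"); fs=lambda x,y:((x+.5)/4-.5+160,(y+.5)/4-.5+170)
for k,xy,z in [("stud",(277,122),.085),("notch",(250,240),.067),("pino",(381,165),.056),("hole",(267,183),.067)]:
    p=at_z(s,fs(*xy),z); print("side",k,np.round(p,4),np.linalg.norm((p-c)[:2]),np.degrees(np.arctan2(*(p-c)[1::-1])))
cs=[at_z(s,fs(*q),.048) for q in [(35,148),(366,42),(529,270),(150,412)]];print(np.mean(cs,0))
E
```

```text
plate [[0.6138, 0.0938, 0.048], [0.6663, -0.1393, 0.048], [0.4315, -0.1901, 0.048], [0.3793, 0.0428, 0.048]] [ 0.52271512 -0.0482161   0.048     ] [np.float64(0.24003128497690596), np.float64(0.23897234394359715), np.float64(0.24017659777306602), np.float64(0.23869824922204025)]
12.26995726060118
-77.32651457125682
-167.79519792039193
102.63910522298563
ell ((283.5892333984375, 222.15115356445312), (43.949058532714844, 44.41257095336914), 160.93739318847656) centre [ 0.52292603 -0.04777433  0.067     ]
ring [ 0.523  -0.0479  0.067 ] 0.000447459643573109 52.57288822451251
stud [ 0.5362 -0.0125  0.085 ] 0.038201254626741926 69.40917993609038
notch [ 0.5062 -0.0947  0.067 ] 0.04935617756735823 -109.56827288965458
pino [ 0.599  -0.0335  0.056 ] 0.07765841610416593 10.894398490762443
side stud [ 0.5353 -0.0101  0.085 ] 0.04013891962926849 71.68723612086012
side notch [ 0.5051 -0.09    0.067 ] 0.04534068752429954 -112.88488305840055
side pino [ 0.5964 -0.0334  0.056 ] 0.07519114825681344 11.348100635295971
side hole [ 0.5224 -0.0443  0.067 ] 0.00391609044412107 94.63956225911843
[ 0.52325327 -0.04520201  0.048     ]
```

Everything agrees to about 1 mm. The ring axis is (0.5228,-0.048), the pin is at about 12.4°, the stud at 70° and the notch at -110°. The ring therefore has to turn about +122° anticlockwise. I'll push with the flat side of closed fingers from behind the stud, with tool -x as the push direction.

```bash
cat >> h.py <<'E'
C=np.array([.5228,-.0480])
def rows(targets):
    """targets: (x,y,z,yaw_deg), tool straight down; rows in present tool frame"""
    o=get_obs(); R0=R.from_euler("xyz",o["eef_rot"])
    print("now",o["t"],np.round(o["tool_pos"],4),np.round(o["eef_rot"],3),np.round(o["contact_force"],1),np.round(o["joint_positions"],2))
    for x,y,z,a in targets:
        t=R0.inv().apply(np.array([x,y,z])-o["tool_pos"]); w=(R0.inv()*R.from_euler("xyz",[np.pi,0,np.radians(a)])).as_rotvec()
        print(np.round(t,4).tolist(),np.round(w,3).tolist())
def push(phi,gap,r=.038):
    """TCP xy and yaw when pushing face is gap behind stud at angle phi (deg)"""
    p=np.radians(phi); s=C+r*np.array([np.cos(p),np.sin(p)]); t=np.array([-np.sin(p),np.cos(p)])
    return (*(s-t*(.016+gap)),)
E
python3 - <<'E'
from h import *
x,y=push(70,.010); print(x,y); rows([(x,y,.15,-20)])
E
```

```text
0.5602287735868091 -0.02118420413660288
now 0.3 [ 0.3043 -0.6023  0.2569] [-3.141 -0.     0.468] [ 0.5  0.8 -0.4] [-1.14  0.26  1.6  -0.    1.27 -0.04]
[0.4905, -0.4032, 0.1073] [-0.001, 0.0, 0.817]
```

>>> {"method": "servo_tool", "body": {
  "series": [
    [[0.03,-0.025,0,0,0,0.05,0],[0.06,-0.05,0.005,0,0,0.1,0],[0.09,-0.075,0.01,0,0,0.15,0],[0.12,-0.1,0.015,0,0,0.2,0],[0.15,-0.125,0.02,0,0,0.25,0],[0.18,-0.15,0.03,0,0,0.3,0],[0.21,-0.175,0.035,0,0,0.35,0],[0.24,-0.2,0.04,0,0,0.4,0],[0.27,-0.225,0.045,0,0,0.45,0],[0.3,-0.25,0.05,0,0,0.5,0]]
  ]
}}

```text
t: 1.13
tool_pos: [0.4598, -0.2423, 0.2074]
eef_rot: [3.141, -0.001, -0.035]
contact_force: [0.6, 0.1, -0.5]
opening: 0.0237
grasp_force: 0.0
```

```bash
python3 - <<'E'
from h import *
x,y=push(70,.010); rows([(x,y,.15,-20)])
E
```

```text
now 1.1333 [ 0.4598 -0.2423  0.2074] [ 3.141e+00 -1.000e-03 -3.500e-02] [ 0.6  0.1 -0.5] [-0.53  0.01  1.99  0.    1.15  1.07]
[0.0926, -0.2245, 0.0574] [0.0, -0.001, 0.314]
```

>>> {"method": "servo_tool", "body": {
  "series": [
    [[0.014,-0.034,0.008,0,0,0.05,0],[0.028,-0.068,0.016,0,0,0.1,0],[0.042,-0.102,0.024,0,0,0.15,0],[0.056,-0.136,0.032,0,0,0.2,0],[0.07,-0.17,0.04,0,0,0.25,0],[0.084,-0.204,0.05,0,0,0.3,0],[0.0925,-0.2245,0.0575,0,0,0.314,0],[0.0925,-0.2245,0.0575,0,0,0.314,0],[0.0925,-0.2245,0.0575,0,0,0.314,0]]
  ]
}}

```text
t: 1.88
tool_pos: [0.5588, -0.0217, 0.1493]
eef_rot: [3.141, 0.001, -0.343]
contact_force: [-0.1, -0.2, -0.0]
opening: 0.0006
grasp_force: 0.0
```

```bash
python3 - <<'E'
from h import *
x,y=push(70,.010); rows([(x,y,.15,-20),(x,y,.092,-20)])
d=get_image("side"); crop(d,130,110,200,150,4,"pics/s1.png")
print(proj(d,[(x,y,.131)]))
E
```

```text
now 1.8833 [ 0.5588 -0.0217  0.1493] [ 3.141e+00  1.000e-03 -3.430e-01] [-0.1 -0.2 -0. ] [-0.08  0.14  1.96 -0.    1.04  1.83]
[0.0012, -0.0009, -0.0007] [0.001, 0.001, 0.006]
[0.0012, -0.001, 0.0573] [0.001, 0.001, 0.006]
[[238.51245104 187.40662074]]
```

View pics/s1.png

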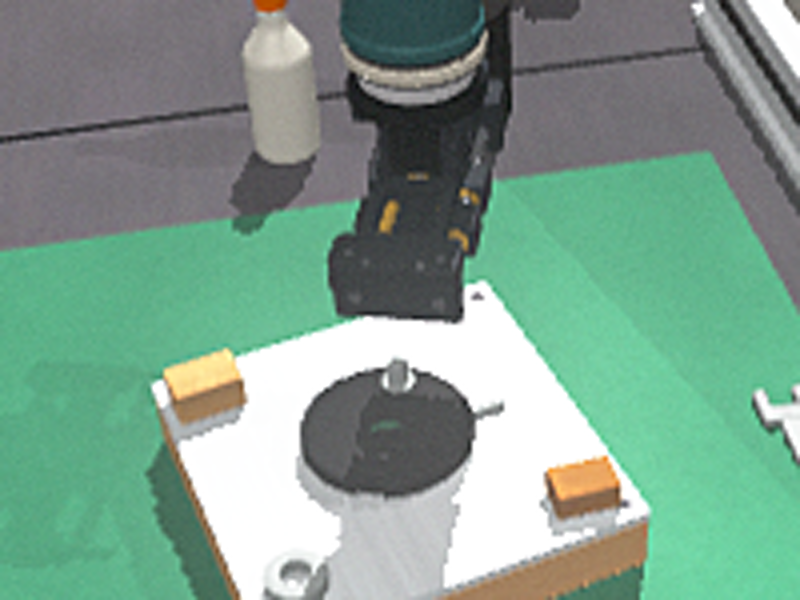

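The closed gripper hangs over the far side of the ring, with the dark block at crop (335–465, 240–315). I'll check by projection whether that block is the gripper body hiding the fingers.

```bash
python3 - <<'E'
from h import *
d=get_image("side"); o=get_obs(); R0=R.from_euler("xyz",o["eef_rot"])
def b(x,y,z): return np.round((proj(d,o["tool_pos"]+R0.apply([(sx*x,sy*y,z) for sx in(-1,1) for sy in(-1,1)]))-[130,110])*4).tolist()
print("tip",b(.009,.0175,.019)); print("body",b(.0375,.0935,-.045)); 
t=get_image("top"); crop(t,220,150,130,125,5,"pics/t1.png")
print((proj(t,o["tool_pos"]+R0.apply([(0,0,.019)]))-[220,150])*5)
E
```

```text
tip [[423.0, 293.0], [413.0, 330.0], [452.0, 295.0], [442.0, 332.0]]
body [[394.0, 133.0], [328.0, 328.0], [513.0, 140.0], [466.0, 338.0]]
[[270.41754458 279.16842634]]
```

View pics/t1.png

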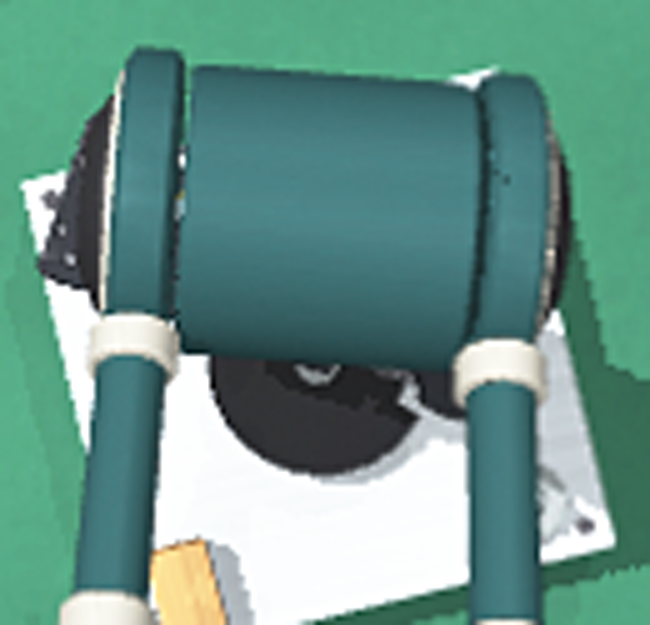

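The block is the gripper body, hiding the fingers as predicted, and from above the arm covers the ring. I'll lower to stud height and check that nothing touches.

>>> {"method": "servo_tool", "body": {
  "series": [
    [[0.001,-0.001,0.02,0,0,0.006,0],[0.001,-0.001,0.04,0,0,0.006,0],[0.001,-0.001,0.05,0,0,0.006,0],[0.001,-0.001,0.057,0,0,0.006,0],[0.001,-0.001,0.057,0,0,0.006,0],[0.001,-0.001,0.057,0,0,0.006,0]]
  ]
}}

```text
t: 2.53
tool_pos: [0.5603, -0.0227, 0.0931]
eef_rot: [3.142, 0.0, -0.353]
contact_force: [-0.2, -0.4, 1.0]
opening: 0.0005
grasp_force: 0.0
```

```bash
python3 - <<'E'
from h import *
L=[(*push(a,g),.092,a-90) for a,g in [(70,.006),(70,.003),(70,0),(73,0),(76,0),(80,0),(84,0),(88,0),(92,0),(96,0)]]
rows(L)
E
```

```text
now 2.5333 [ 0.5603 -0.0227  0.0931] [ 3.142  0.    -0.353] [-0.2 -0.4  1. ] [-0.08  0.21  2.   -0.    0.93  1.84]
[-0.0046, -0.0013, 0.0011] [0.0, 0.0, -0.004]
[-0.0076, -0.0013, 0.0011] [0.0, 0.0, -0.004]
[-0.0106, -0.0013, 0.0011] [0.0, 0.0, -0.004]
[-0.0126, -0.0021, 0.0011] [0.0, 0.0, -0.056]
[-0.0147, -0.0028, 0.0011] [0.0, 0.0, -0.109]
[-0.0175, -0.0035, 0.0011] [0.0, 0.0, -0.179]
[-0.0203, -0.004, 0.0011] [0.0, 0.0, -0.248]
[-0.0232, -0.0043, 0.0011] [0.0, 0.0, -0.318]
[-0.026, -0.0045, 0.0011] [0.0, 0.0, -0.388]
[-0.0289, -0.0044, 0.0011] [0.0, 0.0, -0.458]
```

>>> {"method": "servo_tool", "body": {
  "series": [
    [[-0.0046,-0.0013,0.001,0,0,0,0],[-0.0076,-0.0013,0.001,0,0,0,0],[-0.0106,-0.0013,0.001,0,0,0,0],[-0.0126,-0.002,0.001,0,0,-0.056,0],[-0.0147,-0.0028,0.001,0,0,-0.109,0],[-0.0175,-0.0035,0.001,0,0,-0.179,0],[-0.0203,-0.004,0.001,0,0,-0.248,0],[-0.0232,-0.0043,0.001,0,0,-0.318,0],[-0.026,-0.0045,0.001,0,0,-0.388,0],[-0.0289,-0.0044,0.001,0,0,-0.458,0]]
  ]
}}

```text
t: 3.37
tool_pos: [0.5356, -0.0078, 0.0928]
eef_rot: [3.141, -0.003, 0.11]
contact_force: [1.8, -0.6, -0.7]
opening: 0.0001
grasp_force: 0.9
```

```bash
python3 - <<'E'
from h import *
rows([(*push(a,0),.092,a-90) for a in range(100,140,4)])
E
```

```text
now 3.3667 [ 0.5356 -0.0078  0.0928] [ 3.141e+00 -3.000e-03  1.100e-01] [ 1.8 -0.6 -0.7] [-0.06  0.16  2.05 -0.    0.92  1.4 ]
[-0.0036, -0.0004, 0.0008] [0.001, -0.003, -0.065]
[-0.0063, -0.0012, 0.0008] [0.001, -0.003, -0.135]
[-0.0091, -0.0019, 0.0008] [0.001, -0.003, -0.204]
[-0.012, -0.0023, 0.0008] [0.001, -0.003, -0.274]
[-0.0148, -0.0026, 0.0007] [0.001, -0.003, -0.344]
[-0.0177, -0.0027, 0.0007] [0.001, -0.003, -0.414]
[-0.0206, -0.0025, 0.0007] [0.001, -0.003, -0.484]
[-0.0234, -0.0022, 0.0007] [0.001, -0.003, -0.554]
[-0.0263, -0.0016, 0.0007] [0.001, -0.002, -0.623]
[-0.0291, -0.0009, 0.0007] [0.002, -0.002, -0.693]
```

The reaction is about 1.8 N, so it is pushing and following. I'll continue the arc.

>>> {"method": "servo_tool", "body": {
  "series": [
    [[-0.0036,-0.0004,0.001,0,0,-0.065,0],[-0.0063,-0.0012,0.001,0,0,-0.135,0],[-0.0091,-0.0019,0.001,0,0,-0.205,0],[-0.012,-0.0023,0.001,0,0,-0.275,0],[-0.0148,-0.0026,0.001,0,0,-0.345,0],[-0.0177,-0.0027,0.001,0,0,-0.415,0],[-0.0206,-0.0025,0.001,0,0,-0.485,0],[-0.0234,-0.0022,0.001,0,0,-0.555,0],[-0.0263,-0.0016,0.001,0,0,-0.625,0],[-0.0291,-0.0009,0.001,0,0,-0.695,0]]
  ]
}}

```text
t: 4.2
tool_pos: [0.5069, -0.0099, 0.0921]
eef_rot: [3.139, -0.002, 0.805]
contact_force: [3.0, 0.5, 0.1]
opening: 0.0004
grasp_force: 0.8
```

```bash
python3 - <<'E'
from h import *
rows([(*push(a,0),.092,a-90) for a in range(140,180,4)])
E
```

```text
now 4.2 [ 0.5069 -0.0099  0.0921] [ 3.139e+00 -2.000e-03  8.050e-01] [3.  0.5 0.1] [-0.07  0.11  2.11  0.    0.91  0.7 ]
[-0.003, -0.0012, 0.0001] [0.003, -0.002, -0.068]
[-0.0058, -0.002, 0.0001] [0.003, -0.002, -0.138]
[-0.0086, -0.0026, 0.0001] [0.003, -0.002, -0.208]
[-0.0114, -0.0031, 0.0001] [0.003, -0.002, -0.277]
[-0.0143, -0.0033, 0.0001] [0.003, -0.002, -0.347]
[-0.0172, -0.0034, 0.0] [0.003, -0.002, -0.417]
[-0.02, -0.0032, 0.0] [0.003, -0.002, -0.487]
[-0.0229, -0.0029, 0.0] [0.003, -0.002, -0.557]
[-0.0257, -0.0023, 0.0] [0.003, -0.002, -0.626]
[-0.0285, -0.0016, 0.0] [0.004, -0.001, -0.696]
```

>>> {"method": "servo_tool", "body": {
  "series": [
    [[-0.003,-0.0012,0,0,0,-0.07,0],[-0.0058,-0.002,0,0,0,-0.14,0],[-0.0086,-0.0026,0,0,0,-0.21,0],[-0.0114,-0.003,0,0,0,-0.28,0],[-0.0143,-0.0033,0,0,0,-0.35,0],[-0.0172,-0.0034,0,0,0,-0.42,0],[-0.02,-0.0032,0,0,0,-0.49,0],[-0.0229,-0.0029,0,0,0,-0.56,0],[-0.0257,-0.0023,0,0,0,-0.625,0],[-0.0285,-0.0016,0,0,0,-0.695,0]]
  ]
}}

```text
t: 5.03
tool_pos: [0.4857, -0.0291, 0.092]
eef_rot: [3.139, -0.001, 1.499]
contact_force: [1.9, 1.7, -0.6]
opening: 0.0005
grasp_force: 0.8
```

```bash
python3 - <<'E'
from h import *
rows([(*push(a,0),.092,a-90) for a in (179,182,185,187,188)])
E
```

```text
now 5.0333 [ 0.4857 -0.0291  0.092 ] [ 3.139e+00 -1.000e-03  1.499e+00] [ 1.9  1.7 -0.6] [-0.11  0.08  2.16  0.    0.91 -0.04]
[-0.0023, -0.0004, -0.0] [0.003, -0.0, -0.054]
[-0.0043, -0.0011, -0.0] [0.003, -0.0, -0.106]
[-0.0064, -0.0017, -0.0] [0.003, -0.0, -0.159]
[-0.0078, -0.002, -0.0] [0.003, -0.0, -0.194]
[-0.0085, -0.0021, -0.0] [0.003, -0.0, -0.211]
```

Stop about 4° short, back off, lift, and swing aside to look.

>>> {"method": "servo_tool", "body": {
  "series": [
    [[-0.0023,-0.0004,0,0,0,-0.054,0],[-0.0043,-0.0011,0,0,0,-0.106,0],[-0.0064,-0.0017,0,0,0,-0.159,0],[-0.0078,-0.002,0,0,0,-0.194,0],[-0.0085,-0.0021,0,0,0,-0.211,0],[-0.0085,-0.0021,0,0,0,-0.211,0],[-0.0085,-0.0021,0,0,0,-0.211,0]]
  ]
}}

```text
t: 5.62
tool_pos: [0.4821, -0.0377, 0.0913]
eef_rot: [3.141, 0.0, 1.706]
contact_force: [0.4, 0.7, 0.9]
opening: 0.0004
grasp_force: 0.3
```

>>> {"method": "servo_tool", "body": {
  "series": [
    [[0.004,0,0,0,0,0,0],[0.012,0,0,0,0,0,0],[0.014,0,-0.02,0,0,0,0],[0.014,0,-0.05,0,0,0,0],[0.045,0,-0.07,0,0,0,0],[0.085,0,-0.07,0,0,0,0],[0.125,0,-0.07,0,0,0,0],[0.165,0,-0.07,0,0,0,0],[0.205,0,-0.07,0,0,0,0],[0.24,0,-0.07,0,0,0,0]]
  ]
}}

```text
t: 6.45
tool_pos: [0.4482, 0.2026, 0.161]
eef_rot: [3.142, -0.0, 1.707]
contact_force: [0.2, 0.3, 0.2]
opening: 0.0004
grasp_force: 0.0
```

```bash
python3 - <<'E'
from h import *
d=get_image("top"); crop(d,220,160,130,125,4,"pics/t2.png")
E
```

```text
(no output)
```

View pics/t2.png

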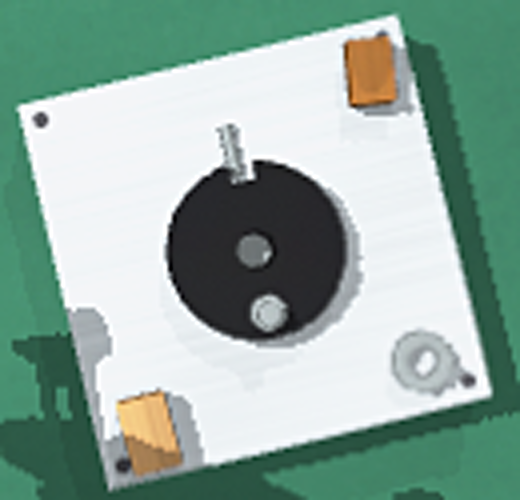

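The stud is at crop (268,313) and the notch at (241,172). The pin shows in the notch's left side with the gap to its right, so a small anticlockwise turn is still needed. I'll measure it.

```bash
python3 - <<'E'
from h import *
d=get_image("top"); f=lambda x,y:((x+.5)/4-.5+220,(y+.5)/4-.5+160)
ang=lambda p:np.degrees(np.arctan2(p[1]-C[1],p[0]-C[0]))
g=d["image"].max(2).astype(float)
# stud-top centroid (weighted) inside the ring, away from hole
u0,v0=f(268,313); V,U=np.mgrid[0:384,0:512]
m=(np.hypot(U-u0,V-v0)<5)*np.clip(g-110,0,120); c=((U*m).sum()/m.sum(),(V*m).sum()/m.sum())
for q in (c,(u0,v0)): p=at_z(d,q,.085); print("stud",q,p,np.linalg.norm(p[:2]-C),ang(p)%360)
# profile along an arc r=48..52 on ring-top level: notch edges
for r in (.046,.049,.052):
    a=np.arange(-12,30,1.); P=np.c_[C[0]+r*np.cos(np.radians(a)),C[1]+r*np.sin(np.radians(a)),0*a+.067]
    q=proj(d,P).astype(np.float32); s=cv2.remap(d["image"].max(2),q[:,0].copy(),q[:,1].copy(),cv2.INTER_LINEAR).ravel(); print(r,list(zip(a.astype(int).tolist(),s.tolist())))
# pin direction: profile across pin at r=60,70,76
for r in (.060,.066,.072):
    a=np.arange(0,26,1.); P=np.c_[C[0]+r*np.cos(np.radians(a)),C[1]+r*np.sin(np.radians(a)),0*a+.056]
    q=proj(d,P).astype(np.float32); s=cv2.remap(d["image"].max(2),q[:,0].copy(),q[:,1].copy(),cv2.INTER_LINEAR).ravel(); print(r,s.tolist())
E
```

```text
stud (np.float64(286.4354392146992), np.float64(237.47696954442486)) [ 0.48685102 -0.05272814  0.085     ] 0.03625857659301799 187.49274774406769
stud (286.625, 237.875) [ 0.48591643 -0.05315539  0.085     ] 0.037242121131244484 187.95695051890323
0.046 [(-12, 43), (-11, 43), (-10, 43), (-9, 43), (-8, 43), (-7, 42), (-6, 42), (-5, 41), (-4, 38), (-3, 36), (-2, 33), (-1, 72), (0, 114), (1, 159), (2, 192), (3, 223), (4, 255), (5, 231), (6, 210), (7, 187), (8, 168), (9, 152), (10, 138), (11, 139), (12, 138), (13, 135), (14, 132), (15, 131), (16, 131), (17, 116), (18, 101), (19, 81), (20, 67), (21, 56), (22, 47), (23, 42), (24, 43), (25, 43), (26, 44), (27, 44), (28, 44), (29, 44)]
0.049 [(-12, 41), (-11, 41), (-10, 41), (-9, 40), (-8, 40), (-7, 40), (-6, 39), (-5, 38), (-4, 37), (-3, 34), (-2, 33), (-1, 50), (0, 70), (1, 93), (2, 156), (3, 213), (4, 247), (5, 224), (6, 201), (7, 179), (8, 161), (9, 144), (10, 144), (11, 154), (12, 162), (13, 146), (14, 127), (15, 112), (16, 95), (17, 77), (18, 58), (19, 49), (20, 44), (21, 41), (22, 41), (23, 42), (24, 42), (25, 42), (26, 43), (27, 43),
[... 167 characters left out ...]
, (2, 163), (3, 228), (4, 247), (5, 233), (6, 216), (7, 187), (8, 158), (9, 135), (10, 140), (11, 150), (12, 170), (13, 192), (14, 203), (15, 182), (16, 153), (17, 129), (18, 105), (19, 80), (20, 55), (21, 34), (22, 33), (23, 33), (24, 33), (25, 34), (26, 38), (27, 34), (28, 28), (29, 47)]
0.06 [248, 248, 248, 250, 252, 239, 207, 177, 155, 133, 142, 158, 178, 200, 217, 188, 168, 187, 222, 246, 248, 250, 250, 249, 249, 249]
0.066 [247, 247, 247, 248, 249, 251, 254, 226, 194, 174, 157, 161, 184, 195, 186, 172, 169, 182, 219, 243, 246, 247, 248, 247, 247, 247]
0.072 [247, 247, 247, 248, 249, 251, 237, 199, 167, 133, 128, 149, 176, 209, 197, 154, 165, 219, 246, 248, 248, 248, 248, 248, 248, 247]
```

Stud and notch say the ring is at about 7.8°, against a pin at about 12.3°, so it needs +4.4°. The commanded contact angle (188°) matches the measured stud angle, so I'll push to a commanded 192.4°.

```bash
python3 - <<'E'
from h import *
rows([(*push(188,.012),.162,98),(*push(188,.012),.092,98),(*push(188,.003),.092,98),(*push(190,0),.092,100),(*push(192.4,0),.092,102.4)])
E
```

```text
now 6.55 [0.4482 0.2046 0.161 ] [ 3.141e+00 -2.000e-03  1.712e+00] [-0.1  0.1 -0. ] [0.38 0.   2.09 0.   1.05 0.23]
[-0.2325, 0.0003, -0.0014] [0.0, -0.002, 0.002]
[-0.2326, 0.0003, 0.0686] [0.0, -0.002, 0.002]
[-0.2416, 0.0003, 0.0686] [0.0, -0.002, 0.002]
[-0.246, -0.0002, 0.0686] [0.0, -0.002, -0.033]
[-0.2476, -0.0008, 0.0686] [0.0, -0.002, -0.075]
```

>>> {"method": "servo_tool", "body": {
  "series": [
    [[-0.04,0,0,0,0,0,0],[-0.08,0,0,0,0,0,0],[-0.12,0,0,0,0,0,0],[-0.16,0,0,0,0,0,0],[-0.2,0,0,0,0,0,0],[-0.225,0,0,0,0,0,0],[-0.231,0,0,0,0,0,0],[-0.231,0,0.03,0,0,0,0],[-0.231,0,0.06,0,0,0,0],[-0.231,0,0.069,0,0,0,0]]
  ]
}}

```text
t: 7.38
tool_pos: [0.4773, -0.0285, 0.0881]
eef_rot: [-3.135, -0.002, 1.706]
contact_force: [-0.2, -0.1, -0.8]
opening: 0.0007
grasp_force: 0.0
```

```bash
python3 - <<'E'
from h import *
rows([(*push(188,.003),.092,98),(*push(188,0),.092,98),(*push(190,0),.092,100),(*push(192.4,0),.092,102.4)])
E
```

```text
now 7.3833 [ 0.4773 -0.0285  0.0881] [-3.135e+00 -2.000e-03  1.706e+00] [-0.2 -0.1 -0.8] [-0.11  0.07  2.17  0.    0.91 -0.25]
[-0.0066, 0.0043, -0.0039] [-0.007, -0.002, -0.005]
[-0.0096, 0.0043, -0.0039] [-0.007, -0.002, -0.005]
[-0.0109, 0.0038, -0.0039] [-0.007, -0.002, -0.04]
[-0.0126, 0.0032, -0.0039] [-0.007, -0.002, -0.082]
```

>>> {"method": "servo_tool", "body": {
  "series": [
    [[0,0,0,0,0,0,0],[0,0,0,0,0,0,0],[0,0,0,0,0,0,0]]
  ]
}}

```text
t: 7.63
tool_pos: [0.4818, -0.0285, 0.0932]
eef_rot: [3.14, 0.0, 1.707]
contact_force: [0.3, 1.0, -0.8]
opening: 0.0004
grasp_force: 0.0
```

```bash
python3 - <<'E'
from h import *
rows([(*push(188,.003),.092,98),(*push(188,0),.092,98),(*push(190,0),.092,100),(*push(192.4,0),.092,102.4)])
E
```

```text
now 7.6333 [ 0.4818 -0.0285  0.0932] [3.14  0.    1.707] [ 0.3  1.  -0.8] [-0.11  0.07  2.16  0.    0.91 -0.25]
[-0.006, -0.0001, 0.0012] [0.002, 0.0, -0.003]
[-0.009, -0.0001, 0.0012] [0.002, 0.0, -0.003]
[-0.0103, -0.0006, 0.0012] [0.002, 0.0, -0.038]
[-0.012, -0.0012, 0.0012] [0.002, 0.0, -0.08]
```

Settled. Next I'll push slowly to 192.4°, hold, then back off and look.

>>> {"method": "servo_tool", "body": {
  "series": [
    [[-0.005,0,0.001,0,0,0,0],[-0.0075,0,0.001,0,0,0,0],[-0.009,0,0.001,0,0,0,0],[-0.0103,-0.0006,0.001,0,0,-0.038,0],[-0.0112,-0.0009,0.001,0,0,-0.06,0],[-0.012,-0.0012,0.001,0,0,-0.08,0],[-0.012,-0.0012,0.001,0,0,-0.08,0],[-0.012,-0.0012,0.001,0,0,-0.08,0],[-0.012,-0.0012,0.001,0,0,-0.08,0]]
  ]
}}

```text
t: 8.38
tool_pos: [0.481, -0.041, 0.0908]
eef_rot: [-3.141, 0.0, 1.786]
contact_force: [-0.3, 0.0, -0.5]
opening: 0.0003
grasp_force: 0.0
```

>>> {"method": "servo_tool", "body": {
  "series": [
    [[0.004,0,0,0,0,0,0],[0.012,0,0,0,0,0,0],[0.014,0,-0.02,0,0,0,0],[0.014,0,-0.05,0,0,0,0],[0.045,0,-0.07,0,0,0,0],[0.085,0,-0.07,0,0,0,0],[0.125,0,-0.07,0,0,0,0],[0.165,0,-0.07,0,0,0,0],[0.205,0,-0.07,0,0,0,0],[0.24,0,-0.07,0,0,0,0]]
  ]
}}

```text
t: 9.22
tool_pos: [0.4284, 0.196, 0.1611]
eef_rot: [3.141, -0.001, 1.787]
contact_force: [1.7, -0.2, -0.9]
opening: 0.0006
grasp_force: 0.0
```

```bash
python3 - <<'E'
from h import *
print(push(192.4,0))
d=get_image("top"); crop(d,250,185,70,65,8,"pics/t3.png")
V,U=np.mgrid[0:384,0:512]; g=d["image"].max(2).astype(float)
p=np.radians(192.4); u0,v0=proj(d,[(C[0]+.037*np.cos(p),C[1]+.037*np.sin(p),.085)])[0]
m=(np.hypot(U-u0,V-v0)<5)*np.clip(g-110,0,120); c=((U*m).sum()/m.sum(),(V*m).sum()/m.sum())
p=at_z(d,c,.085); print("stud",c,p,np.degrees(np.arctan2(*(p[:2]-C)[::-1]))%360)
for r in (.046,.049,.052):
    a=np.arange(0,26,1.); P=np.c_[C[0]+r*np.cos(np.radians(a)),C[1]+r*np.sin(np.radians(a)),0*a+.067]
    q=proj(d,P).astype(np.float32); print(r,cv2.remap(d["image"].max(2),q[:,0].copy(),q[:,1].copy(),cv2.INTER_LINEAR).ravel().tolist())
E
```

```text
(np.float64(0.48225068818862865), np.float64(-0.040533185979001726))
stud (np.float64(287.80199464850404), np.float64(237.1464363901727)) [ 0.48757187 -0.05593613  0.085     ] 192.69555543052974
0.046 [42, 41, 39, 37, 35, 74, 112, 153, 145, 136, 128, 144, 156, 162, 167, 172, 177, 165, 148, 136, 144, 153, 153, 129, 97, 66]
0.049 [39, 39, 37, 35, 43, 69, 95, 113, 120, 128, 138, 153, 168, 186, 201, 214, 201, 191, 187, 189, 178, 169, 160, 137, 103, 68]
0.052 [30, 30, 28, 26, 56, 106, 152, 146, 140, 135, 140, 149, 168, 192, 214, 199, 173, 152, 182, 217, 249, 255, 244, 204, 137, 78]
```

View pics/t3.png

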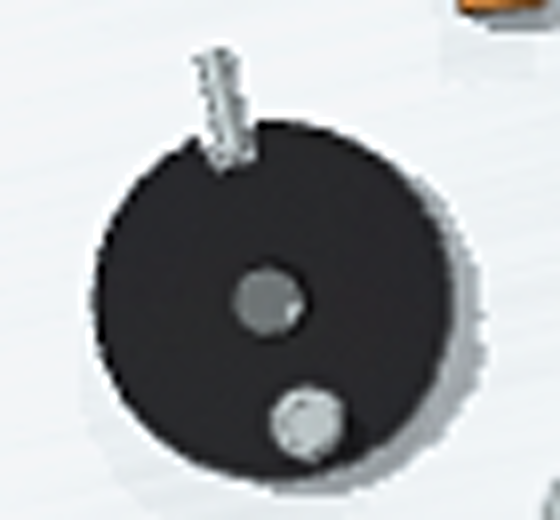

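The notch now straddles the pin: notch rim at crop (200–257, ~132), pin at (208–242, 100), stud at (307,423). Stud and notch angles differ by about 2°, so I'll fit the ring outline and plate edges properly before pressing.

```bash
cat > fit.py <<'E'
from h import *
from scipy.optimize import minimize
d=get_image("top"); g=d["image"].max(2)
S=8;u0,v0,W,H=250,185,70,65
def poly(cx,cy,th,z=.067):
    hw=lambda r:.00625+(r-.042)/.012*.00175
    a0=np.arcsin(.008/.054); a=np.linspace(a0,2*np.pi-a0,200)
    P=np.r_[np.c_[.054*np.cos(a),.054*np.sin(a)],[[.042,-.00625],[.042,.00625]]]
    c,s=np.cos(th),np.sin(th); P=P@np.array([[c,s],[-s,c]])+[cx,cy]
    return proj(d,np.c_[P,np.full(len(P),z)])
def render(P):
    m=np.zeros((H*S,W*S),np.float32); q=((P-[u0,v0]+.5)*S-.5)
    cv2.fillPoly(m,[np.round(q*16).astype(np.int32)],1,shift=4)
    return cv2.resize(m,(W,H),interpolation=cv2.INTER_AREA)
I=np.clip((150.-g[v0:v0+H,u0:u0+W])/110,0,1)
V,U=np.mgrid[v0:v0+H,u0:u0+W]; pc=proj(d,[(*C,.067)])[0]
rr=np.hypot(U-pc[0],V-pc[1]); w=(rr>16)&(rr<24)
sp=proj(d,[(C[0]-.037,C[1]-.009,.08)])[0]; w&=np.hypot(U-sp[0],V-sp[1])>7
f=lambda x:(((render(poly(x[0],x[1],x[2]))-I)[w])**2).sum()
for t0 in (10,13,16):
    r=minimize(f,[*C,np.radians(t0)],method="Nelder-Mead",options=dict(initial_simplex=[[*C,np.radians(t0)],[C[0]+.001,C[1],np.radians(t0)],[C[0],C[1]+.001,np.radians(t0)],[*C,np.radians(t0+3)]],xatol=1e-5))
    print(r.x[:2],np.degrees(r.x[2]),r.fun)
# plate edges
hsv=cv2.cvtColor(d["image"],cv2.COLOR_BGR2HSV); m=np.uint8((hsv[...,1]<60)&(g>200))*255; m[:,:215]=0;m[:,350:]=0;m[:150]=0;m[300:]=0
c=max(cv2.findContours(m,0,1)[0],key=cv2.contourArea)[:,0]
X=np.array([at_z(d,p,.048)[:2] for p in c]); cv=cv2.convexHull(X.astype(np.float32))[:,0]
print("rect",cv2.minAreaRect(X.astype(np.float32)))
a=np.radians(12.4); e=np.array([[np.cos(a),np.sin(a)],[-np.sin(a),np.cos(a)]]); Y=(X-C)@e.T
for k,s in ((0,1),(0,-1),(1,1),(1,-1)):
    q=Y[(Y[:,k]*s>.114)&(abs(Y[:,1-k])<.1)]; p=np.polyfit(q[:,1-k],q[:,k],1); print(k,s,len(q),p[1],12.4+np.degrees(p[0])*(1 if k else -1))
E
python3 fit.py
```

```text
[ 0.52291234 -0.04817205] 14.748469978304525 19.081311499225208
[ 0.52295634 -0.04820237] 15.091671619134965 18.859600739282023
[ 0.52296581 -0.0481155 ] 15.009105745920108 18.908997046100204
rect ((0.5233297348022461, -0.0476064532995224), (0.2404688149690628, 0.2401846945285797), 12.8318452835083)
0 1 81 0.11953124339146298 12.61449645645116
0 -1 65 -0.11835638234506844 12.60166302024498
1 1 70 0.11850521875718216 13.461844269525773
1 -1 78 -0.11832193939737495 12.983056782618652
```

The plate yaw is about 12.7° and the ring about 13–14.8°, so the offset is 1–2°, inside the 3.4° tolerance. I'll press on the ring's face at r = 25 mm, clear of stud and hole, in small steps.

```bash
python3 - <<'E'
from h import *
rows([(.5174,-.0236,.13,102.4),(.5174,-.0236,.089,102.4)])
E
```

```text
now 9.3167 [0.4282 0.198  0.1611] [ 3.141e+00 -2.000e-03  1.793e+00] [ 0.7 -0.4 -0.2] [ 0.38 -0.04  2.13  0.    1.05  0.16]
[-0.2358, 0.0383, 0.0307] [0.0, -0.002, 0.005]
[-0.2359, 0.0383, 0.0717] [0.0, -0.002, 0.005]
```

>>> {"method": "servo_tool", "body": {
  "series": [
    [[-0.04,0.006,0,0,0,0,0],[-0.08,0.013,0,0,0,0,0],[-0.12,0.02,0,0,0,0,0],[-0.16,0.027,0,0,0,0,0],[-0.2,0.033,0,0,0,0,0],[-0.23,0.0375,0,0,0,0,0],[-0.236,0.038,0.015,0,0,0,0],[-0.236,0.038,0.045,0,0,0,0],[-0.236,0.038,0.055,0,0,0,0],[-0.236,0.038,0.055,0,0,0,0]]
  ]
}}

```text
t: 10.15
tool_pos: [0.514, -0.0291, 0.1024]
eef_rot: [-3.134, -0.002, 1.786]
contact_force: [-0.5, 0.9, -0.2]
opening: 0.0001
grasp_force: 0.0
```

>>> {"method": "servo_tool", "body": {
  "series": [
    [[0,0,0.005,0,0,0,0],[0,0,0.01,0,0,0,0],[0,0,0.013,0,0,0,0],[0,0,0.013,0,0,0,0],[0,0,0.013,0,0,0,0]]
  ]
}}

```text
t: 10.57
tool_pos: [0.5178, -0.0286, 0.0935]
eef_rot: [3.141, 0.0, 1.787]
contact_force: [0.8, -0.1, 0.9]
opening: 0.0006
grasp_force: 0.0
```

>>> {"method": "servo_tool", "body": {
  "series": [
    [[0.005,0,0.002,0,0,0,0],[0.005,0,0.004,0,0,0,0],[0.005,0,0.006,0,0,0,0],[0.005,0,0.007,0,0,0,0],[0.005,0,0.008,0,0,0,0],[0.005,0,0.009,0,0,0,0],[0.005,0,0.009,0,0,0,0]]
  ]
}}

```text
t: 11.15
tool_pos: [0.5164, -0.0238, 0.0847]
eef_rot: [-3.141, -0.001, 1.787]
contact_force: [-2.7, 1.1, 6.6]
opening: 0.0002
grasp_force: 3.2
```

>>> {"method": "servo_tool", "body": {
  "series": [
    [[0,0,0.001,0,0,0,0],[0,0,0.002,0,0,0,0],[0,0,0.003,0,0,0,0],[0,0,0.004,0,0,0,0],[0,0,0.004,0,0,0,0]]
  ]
}}

```text
t: 11.57
tool_pos: [0.5165, -0.0237, 0.0808]
eef_rot: [-3.141, -0.001, 1.786]
contact_force: [-3.5, 1.2, 7.6]
opening: 0.0008
grasp_force: 3.5
```

The ring is going down past the pin (tip at 61.8 mm, so about 5 mm in). I'll continue to the end stop.

>>> {"method": "servo_tool", "body": {
  "series": [
    [[0,0,0.001,0,0,0,0],[0,0,0.002,0,0,0,0],[0,0,0.003,0,0,0,0],[0,0,0.004,0,0,0,0],[0,0,0.004,0,0,0,0]]
  ]
}}

```text
t: 11.98
tool_pos: [0.5166, -0.0238, 0.077]
eef_rot: [-3.142, -0.001, 1.786]
contact_force: [-3.5, 1.8, 8.2]
opening: 0.0001
grasp_force: 4.4
```

>>> {"method": "servo_tool", "body": {
  "series": [
    [[0,0,0.001,0,0,0,0],[0,0,0.001,0,0,0,0]]
  ]
}}

```text
t: 12.15
tool_pos: [0.5168, -0.0237, 0.077]
eef_rot: [3.141, -0.001, 1.786]
contact_force: [-6.8, 2.5, 14.6]
opening: 0.0
grasp_force: 7.6
```

It has stopped with the tip at 58.0 mm and the force rising, which is the end stop. One more small press, then straight up and away to check.

>>> {"method": "servo_tool", "body": {
  "series": [
    [[0,0,0.001,0,0,0,0],[0,0,0.001,0,0,0,0],[0,0,0.001,0,0,0,0]]
  ]
}}

```text
t: 12.4
tool_pos: [0.5174, -0.0236, 0.0769]
eef_rot: [3.14, -0.001, 1.786]
contact_force: [-7.2, 3.3, 19.3]
opening: 0.0002
grasp_force: 10.0
```

>>> {"method": "servo_tool", "body": {
  "series": [
    [[0,0,-0.003,0,0,0,0],[0,0,-0.01,0,0,0,0],[0,0,-0.03,0,0,0,0],[0,0,-0.06,0,0,0,0],[0.03,0,-0.085,0,0,0,0],[0.07,0,-0.085,0,0,0,0],[0.11,0,-0.085,0,0,0,0],[0.15,0,-0.085,0,0,0,0],[0.19,0,-0.085,0,0,0,0],[0.22,0,-0.085,0,0,0,0]]
  ]
}}

```text
t: 13.23
tool_pos: [0.4683, 0.1932, 0.1592]
eef_rot: [3.141, -0.001, 1.787]
contact_force: [0.4, -0.4, -0.5]
opening: 0.0003
grasp_force: 0.0
```

>>> {"method": "servo_tool", "body": {
  "series": [
    [[0.03,0,0,0,0,0,0],[0.03,0,0,0,0,0,0],[0.03,0,0,0,0,0,0]]
  ]
}}

```text
t: 13.48
tool_pos: [0.4623, 0.2213, 0.1588]
eef_rot: [-3.141, 0.0, 1.79]
contact_force: [-0.1, 0.7, 0.3]
opening: 0.0005
grasp_force: 0.0
```

```bash
python3 - <<'E'
from h import *
s=get_image("side"); crop(s,160,170,140,115,4,"pics/s4.png")
t=get_image("top"); crop(t,220,160,130,125,4,"pics/t4.png")
a=cv2.imread("pics/s4.png");b=cv2.imread("pics/t4.png")
h=min(len(a),len(b)); cv2.imwrite("pics/f4.png",cv2.resize(np.hstack([a[:h],b[:h]]),None,fx=.74,fy=.74,interpolation=cv2.INTER_AREA))
E
```

```text
(no output)
```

View pics/f4.png

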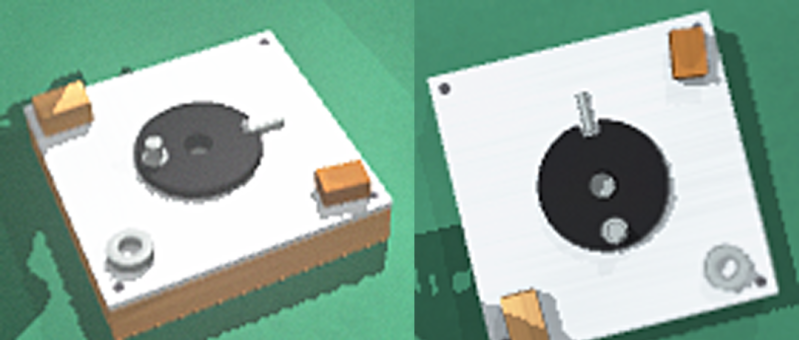

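The ring lies flat on the plate with the pin in its notch (side view (250,127), top view (588,128)). Its shadow gap is gone, the bystanders haven't moved, and the arm is clear.

```bash
python3 -c "
from bench import *
print(sign_off())"
```

```text
the job is handed in; nothing more can be done
None
```

The job is handed in: I pushed the stud round until the notch stood over the pin, then pressed the ring down to its end stop on the plate (58 mm), with nothing else on the plate moved and the arm clear at about 13.6 s.

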